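# Two-way balance check of a rocker link on a domed rest

### The job

Clear the finished bearing race off the domed rest and lay it flat in the blue parts tray. Then balance the rocker link level on the dome by itself, lying crosswise so that its long side faces the sight bracket, and take the gripper off it for a good two seconds. Then turn the link a quarter turn and leave it balanced level on the dome again, its big-boss end now pointing straight at the bracket, without disturbing the other parts on the table.

Things in the scene. Friction and masses are not known exactly. Their poses are not given: they have to be found in the camera images.
- rest: fixed domed rest, plain steel, like an inverted cup: foot 132 mm across, body 120 mm across, its top a half ball of radius 60 mm with the apex 115 mm above the table. A strip on the table leads to its sight bracket, an upright bent plate 100 mm from the dome's axis. Origin: middle of the foot's underside; x points from the dome to the bracket, z up
- apex (a point): the highest point of the dome, 115 mm above the table; axes as rest
- pointer (a point): the inner end of the bracket's bent top (26 mm wide, 5 mm thick), 81 mm from the dome's axis, 126 mm above the table; the bracket is 128 mm high in all
- link: loose steel rocker link, 119 mm long, flat underside: big round boss (34 mm across, 24 high) at one end, small boss (24 across, 18 high) at the other, web 20 wide, 18 high. Balance point on the web, 35 mm from the big boss's middle, 55 mm from the small one's, marked by a fine dark line on top. Origin: underside at the balance point; x towards the big boss, z up
- big_boss (a point): the middle of the big boss on the link's underside. The link starts flat on the table between the V-block and the ring gauge, which stand about 40 mm or more from its middle line: open the fingers only as far as needed
- race: loose bearing race, a flat turned ring 52 mm across and 15 mm high, that starts lying on the dome; its top is recessed. Origin: middle of its underside; z up
- tray: fixed open blue parts tray, 201 mm (x) by 150 mm (y) outside, 50 mm high, floor about 3 mm thick, walls about 3 mm. Origin: middle of its underside, z up
- vee: bystander: loose steel V-block 40 x 50 x 40 mm beside the link, origin in the middle of its underside
- ring_gauge: bystander: loose steel ring gauge 66 mm across, 22 mm high, on the link's other side, origin in the middle of its underside
- shaft: bystander: loose stepped steel shaft standing on its big end, 38 mm across, 87 mm high, origin in the middle of its underside
- bored_block: bystander: loose dark steel setting block 26 x 44 x 24 mm with a bore in its top, origin in the middle of its underside
- step_block: bystander: loose small dark steel block with one step, 22 x 28 x 22 mm, origin in the middle of its underside
- loupe: bystander: black stand magnifier 42 mm across, 37 mm high, origin in the middle of its underside

How it is judged:
On the way, in this order (a step that is already met when the one before it is completed fails the run):
1. the bearing race lies flat in the tray, let go (z of race in the frame of tray below 0.012 m and horizontal distance between race and tray below 0.1 m and angle between race's own z axis and vertical below 0.15 rad and contact force between race and the fingers below 0.05 N), for 0.2 s.
2. the link balances free and level on the dome, crosswise to the bracket within 14 degrees, for a second (distance between link and apex below 0.015 m and angle between link's own z axis and vertical below 0.12 rad and contact force between link and rest above 0.5 N and contact force between link and the arm below 0.05 N and contact force between link and the fingers below 0.05 N and angle between the x axis of link and the y axis of rest, either way round below 0.25 rad), for 1 s.
At the end, for the whole second after the job is handed in: The link lies balanced and still (under 30 mm/s) on the dome, its balance point within 15 mm of the apex, tilted less than 0.12 rad, its length within 0.25 rad of the bracket's direction with the big boss on the bracket's side; the race lies flat (within 0.15 rad) on the tray's floor (distance between link and apex below 0.015 m and angle between link's own z axis and vertical below 0.12 rad and contact force between link and rest above 0.5 N and linear speed of link below 0.03 m/s and angle between the x axis of link and the x axis of rest, either way round below 0.25 rad and x of big_boss in the frame of rest above 0.015 m and z of race in the frame of tray below 0.012 m and horizontal distance between race and tray below 0.1 m and angle between race's own z axis and vertical below 0.15 rad); the robot touches nothing.
It fails at once if a bystander is shifted by more than 20 mm (distance of any of vee, ring_gauge, shaft, bored_block, step_block, loupe from where it was at the start of the episode above 0.02 m).
It also fails if it takes over 72 s, if anything falls off the work surface, if the arm or the gripper's body presses on something with over 40 N, if the wrist force passes 120 N, or if a joint passes its speed limit or range.

### The arm

A 6-joint arm with a two-finger parallel gripper is mounted at the origin on a cart in front of the work surface, level with it; the furniture and walls round the work are solid. World frame = base frame: x ahead of the robot, y to its left, z up, the work surface at z = 0. Lengths are in m, angles in rad, forces in N, time in s.
With the tool pointing down it reaches from about 0.275 to 0.825 m from the base axis. Payload 5.2 kg.
Tool frame: the origin (TCP) lies at the very end of the fingers, on their centre line; the grasp point (between the pads) lies 19 mm behind it; z points along the fingers, x is the direction in which the jaws open and shut, and the axes are right-handed (so a half turn about z gives the same grasp; the last joint's range is limited). The gripper opens to 93 mm and grips with 3 to 60 N. Pads are 15 mm wide; open, the fingers measure 128 mm over their backs; the gripper's body (75 mm by 188 mm) begins 65 mm behind the grasp point.
Start: joints at [0.946, 0.259, 1.535, -0, 1.348, -0.203], TCP at [0.225, 0.502, 0.219] pointing down, gripper open.
Joint ranges: [-3.14, 3.14], [-0.91, 2.08], [0.19, 2.58], [-1.22, 4.36], [0.22, 2.71], [-3.12, 3.12]. Speed limits (rad/s): [2.57, 2.57, 3.14, 3.14, 3.14, 3.14].

### API

Orientations are given as [roll, pitch, yaw] about the fixed x, y, z axes, in that order (R = Rz(yaw) Ry(pitch) Rx(roll)).
In Python, from station import ctrl gives the robot as it stands.
- The arm moves only by the tool arm_command, never from a script. Its argument "increments" is a list of rows, each a list of 7 numbers: the closure, from -1 (fully open) to 1 (shut), then the shift along the world's x, y, z in mm, then the turn, a rotation vector about the world's x, y, z in degrees. In form: [[jaw, tx, ty, tz, ax, ay, az], ...]. A call has 1 to 8 rows; each row shifts and turns the commanded pose from where the row before left it; what a row does not reach is not made up. A row lasts 1/10 s, in which the tool goes at most 50 mm and 8.59 degrees, less where a joint would pass 70% of its speed; a pose out of reach is approached as far as the arm can. A call is refused whole if a number of a shift passes 50 or a number of a turn 8.59, either way. A call with a gripper value outside its range is refused whole. The fingers move at their own pace and stop on an object; the grip force is fixed at half the most. Time passes only in rows, so rows that do not move let the fingers close. It gives the time, the measured TCP pose, the force and the opening at its end, in the units of the state.
- ctrl.read_state(): the state, without advancing time (a new reading comes with each control period).
- ctrl.snapshot(name): name is "scene" or "top"; returns the picture (384x512x3 uint8, red, green, blue); there is no depth.
- ctrl.calibration(name): a dict with "fx", "fy", "cx", "cy" (pixels), "R" (3x3) and "t" (3): a world point X has camera coordinates R X + t. Camera axes: x right, y down, z forward; pixel columns grow to the right and rows downward; lengths in m; the calibration is good to about 2 mm. A picture is of the moment at which its call begins. calibration takes no time and is no camera call.
- ctrl.sign_off(): hands the job in, once; it reports no verdict.
The state is a dict: "time": time; "qpos": joint angles; "qd": joint speeds; "effort": joint torques, N m; "position": TCP position; "tcp_rot": TCP orientation; "ft_force": force on the tool from outside, world axes, zero at the start; "torque": the same for the moment, N m; "gripper_width": finger opening in m.
Only numpy, scipy, OpenCV 4.12 (cv2) and the standard library are available. Lean on these libraries where they do the work, as an engineer would, in place of code of your own. Each camera call takes 0.05 s, during which the arm holds its last target.

## Working session

There is one attempt and no reset: what is moved stays moved. The work goes in short steps, Python scripts to look and compute and a tool call to move; the robot and the scene stay as the last step left them, time stands still between calls to the robot, and variables do not carry over. Pictures are saved under pics/ and viewed, and the job is handed in when it is done.

Besides the shell and the picture viewer there is one more tool, called after "Emit:" as a command line: name --pt "numbers of a row" for each row, then --argument value for the rest. arm_command: Moves the arm, as the interface text tells. Its arguments: {"type":"object","properties":{"increments":{"type":"array","items":{"type":"array","items":{"type":"number"}}}},"required":["increments"]}

```bash
mkdir -p pics; ls; cat > h.py <<'E'
import numpy as np, cv2
from station import ctrl
def snap(n,f):
    im=ctrl.snapshot(n); cv2.imwrite('pics/'+f,cv2.cvtColor(im,cv2.COLOR_RGB2BGR)); return im
def ray(n,u,v,z):
    c=ctrl.calibration(n);R=np.array(c['R']);t=np.array(c['t'])
    d=R.T@np.array([(u-c['cx'])/c['fx'],(v-c['cy'])/c['fy'],1]);o=-R.T@t
    return o+d*(z-o[2])/d[2]
def proj(n,X):
    c=ctrl.calibration(n);p=np.array(c['R'])@np.array(X)+np.array(c['t'])
    return np.array([c['fx']*p[0]/p[2]+c['cx'],c['fy']*p[1]/p[2]+c['cy']])
E
python3 - <<'E'
from h import *
for n in('scene','top'):
    im=snap(n,n+'0.png')
    c=ctrl.calibration(n);R=np.array(c['R']);print(n,c['fx'],-R.T@np.array(c['t']),R.round(2).tolist())
print(ctrl.read_state())
E
```

```text
pics
scene 414.22615325107114 [ 0.05645462 -0.47108506  0.85052394] [[0.75, -0.66, -0.01], [-0.47, -0.53, -0.7], [0.46, 0.53, -0.71]]
top 349.39884534507866 [0.39714596 0.05562676 1.09081269] [[0.0, -1.0, 0.0], [-0.99, -0.0, -0.14], [0.14, -0.0, -0.99]]
{'time': 0.1, 'qpos': array([ 9.46196617e-01,  2.59259406e-01,  1.53595659e+00, -3.61788473e-05,
        1.34802401e+00, -2.02770572e-01]), 'qd': array([ 0.00146418, -0.00198197, -0.00139733, -0.00164635, -0.00015282,
       -0.00167382]), 'effort': array([ 1.14376613e-03, -4.38208652e+01, -2.84645212e+01,  7.18659139e-02,
        3.61646467e-02, -9.69482448e-05]), 'position': array([0.22486612, 0.50138777, 0.21791347]), 'tcp_rot': array([-3.14129545e+00,  1.62070001e-03,  1.14897545e+00]), 'ft_force': array([-0.79143331,  0.17777211, -0.49099856]), 'torque': array([-0.04341478, -0.04077048,  0.01979371]), 'gripper_width': 0.09305031377465242}
```

View pics/scene0.png

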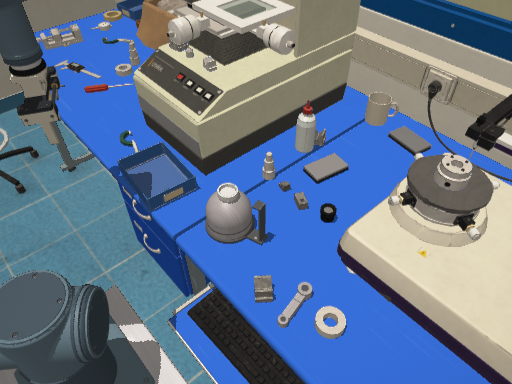

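View pics/top0.png

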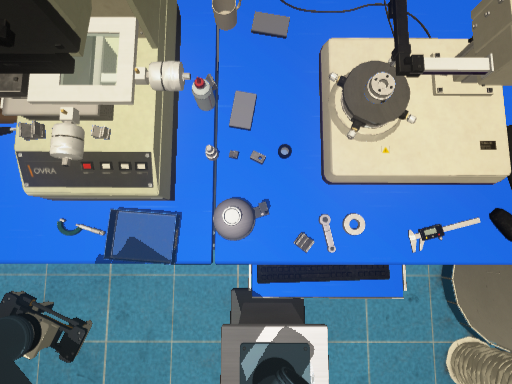

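Both views show the race on the dome (top about 232,216), the bracket at (263,208), the tray at (143,236), the link at (327,233) with its small boss up or down still to be settled, the V-block at (304,242) and the ring gauge at (354,224). I'll enlarge them.

```bash
python3 - <<'E'
from h import *
a=cv2.imread('pics/top0.png');cv2.imwrite('pics/t1.png',cv2.resize(a[180:270,200:380],None,fx=4.4,fy=4.4,interpolation=cv2.INTER_CUBIC))
cv2.imwrite('pics/t2.png',cv2.resize(a[195:270,90:280],None,fx=4.2,fy=4.2,interpolation=cv2.INTER_CUBIC))
a=cv2.imread('pics/scene0.png');cv2.imwrite('pics/s1.png',cv2.resize(a[170:345,190:360],None,fx=3.4,fy=3.4,interpolation=cv2.INTER_CUBIC))
E
```

```text
(no output)
```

View pics/t1.png

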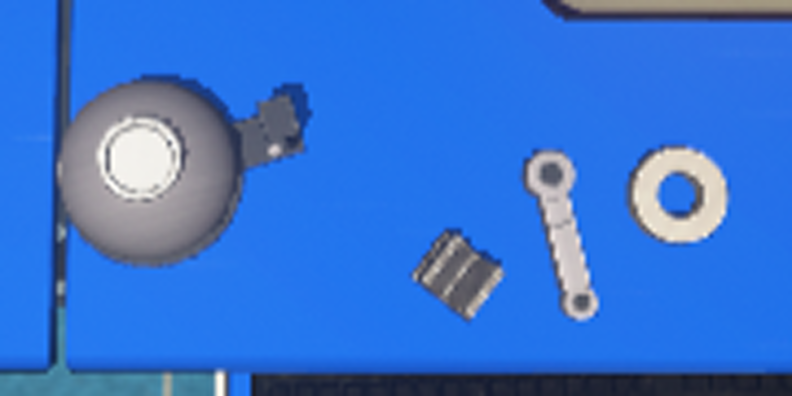

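View pics/s1.png

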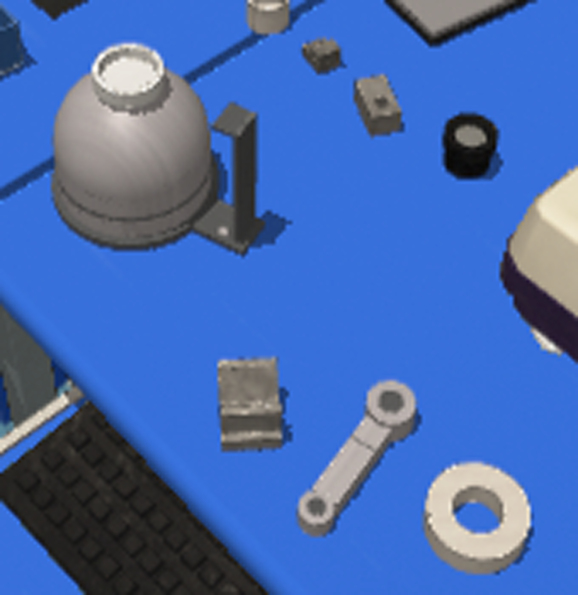

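View pics/t2.png

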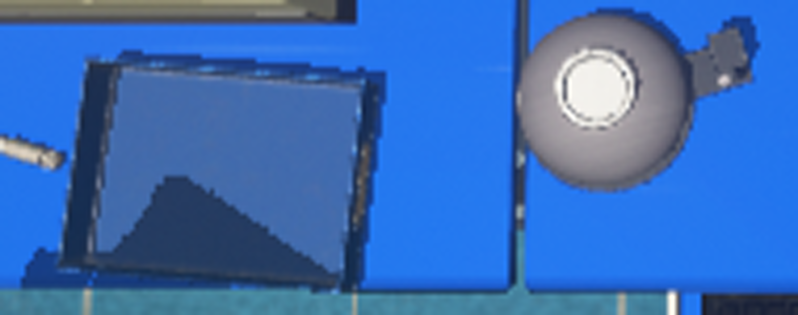

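```bash
python3 - <<'E'
from h import *
def cents(n,box,cond,amin=20):
    im=cv2.cvtColor(cv2.imread(f'pics/{n}0.png'),cv2.COLOR_BGR2HSV); x0,y0,x1,y1=box
    s=im[y0:y1,x0:x1]; m=cond(s).astype(np.uint8)*255
    cs,_=cv2.findContours(m,cv2.RETR_EXTERNAL,cv2.CHAIN_APPROX_NONE)
    cs=[c for c in cs if cv2.contourArea(c)>amin]
    return [c+np.array([x0,y0]) for c in cs]
white=lambda s:(s[...,1]<60)&(s[...,2]>195)
for n,b in(('top',(210,190,255,245)),('scene',(200,170,255,240))):
    for c in cents(n,b,white): print(n,'race',cv2.boundingRect(c),cv2.fitEllipse(c))
grey=lambda s:(s[...,1]<110)
for n,b in(('top',(210,190,256,245)),('top',(290,205,380,262)),('top',(225,140,300,165)),('top',(200,140,222,162))):
    for c in cents(n,b,grey): print(n,cv2.boundingRect(c),cv2.contourArea(c),cv2.fitEllipse(c))
print('scene link')
for c in cents('scene',(235,265,360,345),grey): print(cv2.boundingRect(c),cv2.contourArea(c),cv2.minAreaRect(c))
E
```

```text
top race (222, 207, 19, 18) ((231.16549682617188, 215.4939422607422), (17.426895141601562, 17.859323501586914), 93.51419830322266)
scene race (221, 201, 9, 9) ((224.9657745361328, 205.20335388183594), (5.816308975219727, 9.80484390258789), 120.43778228759766)
scene race (217, 183, 21, 15) ((227.1653594970703, 189.9921417236328), (13.774550437927246, 18.66107940673828), 87.36713409423828)
top (213, 190, 43, 50) 1342.5 ((232.00526428222656, 216.9096221923828), (42.26998519897461, 49.761932373046875), 142.44618225097656)
top (294, 233, 20, 20) 199.0 ((303.6025695800781, 241.8924102783203), (15.06977367401123, 19.010276794433594), 127.65220642089844)
top (319, 214, 17, 39) 266.5 ((326.61871337890625, 229.22901916503906), (9.246648788452148, 47.90335464477539), 166.14935302734375)
top (343, 213, 22, 22) 363.0 ((353.5249938964844, 223.80348205566406), (21.209341049194336, 21.881418228149414), 111.30787658691406)
top (250, 151, 16, 12) 97.0 ((257.2818908691406, 156.58937072753906), (8.706778526306152, 15.644628524780273), 113.92802429199219)
top (229, 151, 9, 7) 42.5 ((233.20436096191406, 153.85487365722656), (6.6368865966796875, 8.90139102935791), 86.30242919921875)
top (280, 147, 9, 8) 43.5 ((284.3061828613281, 150.40431213378906), (7.206419944763184, 7.931992530822754), 117.63693237304688)
top (205, 140, 13, 22) 141.5 ((211.5226287841797, 151.14566040039062), (11.757149696350098, 20.307762145996094), 1.1229411363601685)
scene link
(235, 309, 34, 36) 574.5 ((251.5, 326.5), (33.0, 35.0), 0.0)
(315, 306, 31, 33) 783.5 ((330.0, 322.0), (32.0, 30.0), 90.0)
(277, 282, 35, 46) 544.5 ((294.80859375, 305.02166748046875), (16.345123291015625, 52.39655685424805), 32.82853698730469)
(254, 275, 19, 28) 430.5 ((263.0531311035156, 288.2964782714844), (26.408042907714844, 17.893611907958984), 86.18592071533203)
(346, 265, 14, 11) 69.0 ((352.5, 270.0), (10.0, 13.0), 90.0)
```

```bash
python3 - <<'E'
from h import *
a=cv2.imread('pics/top0.png')
cv2.imwrite('pics/t3.png',cv2.resize(a[205:260,290:375],None,fx=9,fy=9,interpolation=cv2.INTER_CUBIC))
a=cv2.imread('pics/scene0.png')
cv2.imwrite('pics/s3.png',cv2.resize(a[270:345,245:355],None,fx=7,fy=7,interpolation=cv2.INTER_CUBIC))
cv2.imwrite('pics/s4.png',cv2.resize(a[175:250,200:275],None,fx=7,fy=7,interpolation=cv2.INTER_CUBIC))
E
```

```text
(no output)
```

View pics/t3.png

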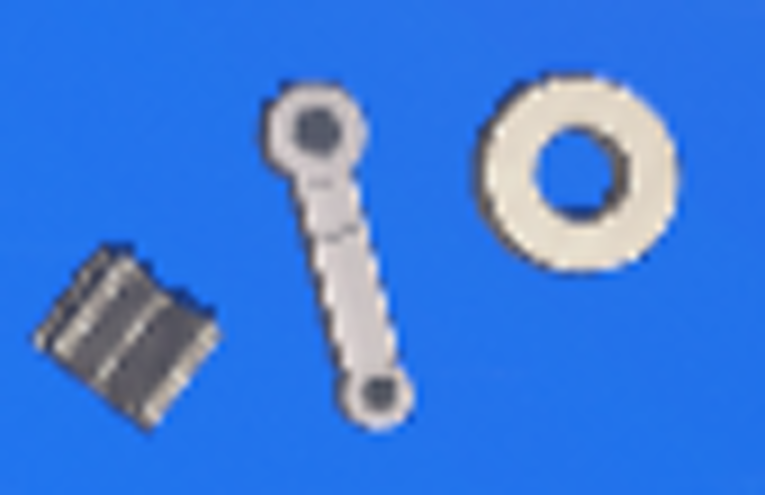

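View pics/s3.png

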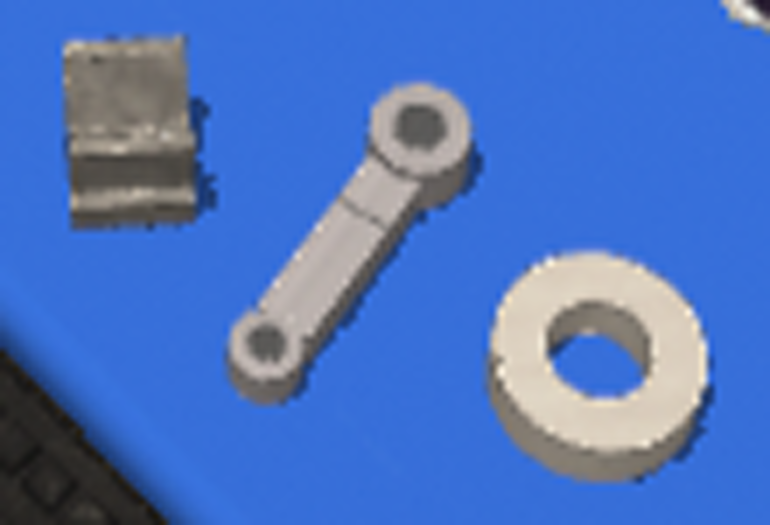

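View pics/s4.png

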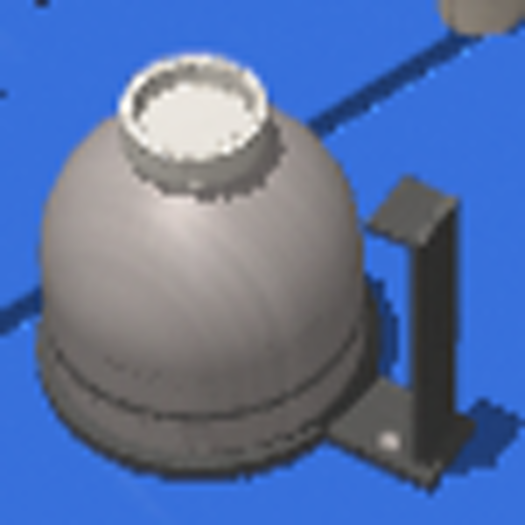

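```bash
python3 - <<'E'
from h import *
from scipy.optimize import least_squares
P={}
for n,b in(('top',(205,190,262,250)),('scene',(195,175,262,250))):
    im=cv2.imread(f'pics/{n}0.png');hsv=cv2.cvtColor(im,cv2.COLOR_BGR2HSV);x0,y0,x1,y1=b
    m=((hsv[...,1]<70)&(hsv[...,2]>70)).astype(np.uint8)*255
    M=np.zeros_like(m);M[y0:y1,x0:x1]=m[y0:y1,x0:x1]
    cs,_=cv2.findContours(M,cv2.RETR_EXTERNAL,cv2.CHAIN_APPROX_NONE);c=max(cs,key=cv2.contourArea)[:,0,:]
    P[n]=c.astype(float); print(n,cv2.boundingRect(c))
    v=cv2.drawContours(im.copy(),[c[:,None]],-1,(0,0,255),1)[y0:y1,x0:x1];cv2.imwrite(f'pics/d_{n}.png',cv2.resize(v,None,fx=8,fy=8,interpolation=0))
def cam(n):
    c=ctrl.calibration(n);R=np.array(c['R']);return c,R,-R.T@np.array(c['t'])
def dist(n,p,C):
    c,R,o=cam(n);d=np.c_[(p[:,0]-c['cx'])/c['fx'],(p[:,1]-c['cy'])/c['fy'],np.ones(len(p))]@R
    d/=np.linalg.norm(d,axis=1)[:,None];w=C-o;return np.linalg.norm(np.cross(w,d),axis=1)
t=P['top'];cx,cy=233.5,217.5;t=t[((t[:,0]-cx)+(t[:,1]-cy))<5]
s=P['scene'];s=s[(s[:,1]<212)&(s[:,1]>192)]
off=.5/349
for nm,use in(('both',[('top',t),('scene',s)]),('top',[('top',t)]),('scene',[('scene',s)])):
    f=lambda X:np.concatenate([dist(n,p,np.array([X[0],X[1],.055]))-.0593 for n,p in use])
    r=least_squares(f,[.47,.12],loss='soft_l1',f_scale=.001);print(nm,r.x,np.abs(r.fun).mean(),len(r.fun))
D=r.x
g=lambda n,u,v,z:print(n,u,v,z,ray(n,u,v,z).round(4))
print('race');g('top',231.2,215.5,.13);g('scene',227.2,190,.13)
im=0
g('scene',227.5,190.2,.129)
print('big');g('top',324.8,219.2,.024);g('scene',304.7,287.7,.024)
print('small');g('top',331.7,248.3,.018);g('scene',282.6,318.6,.018)
print('line');g('top',327.2,230.3,.018);g('scene',296.6,299.4,.018)
print('ring');g('top',353.8,223.8,.022)
print('vee');g('top',303.6,241.9,.03)
# bracket strip etc from t2,s4 crops
tt=lambda x,y:(x/4.4+200-.4,y/4.4+180-.4)
ss=lambda x,y:((x+.5)/7-.5+200,(y+.5)/7-.5+175)
print('bracket top');
for p in((258,103),(290,93),(300,137)):g('top',*tt(*p),.128)
for p in((370,226),(419,248),(455,202),(409,177)):g('scene',*ss(*p),.128)
t2=lambda x,y:(x/4.2+90-.4,y/4.2+195-.4)
print('tray rim')
for p in((88,60),(383,78),(345,290),(62,268)):g('top',*t2(*p),.05)
print('floor')
for p in((118,66),(362,88),(340,284),(92,258)):g('top',*t2(*p),.003)
print('apexproj',proj('top',[D[0],D[1],.115]),proj('scene',[D[0],D[1],.115]))
for nme,p,z in(('shaft',(211.5,155),.0),('bored',(257.3,156.6),.012),('step',(233.2,153.9),.011),('loupe',(284.3,150.4),.02)): print(nme);g('top',*p,z)
E
```

```text
top (213, 199, 41, 41)
scene (205, 183, 47, 59)
both [0.4651277  0.12264671] 0.001060498375614315 99
top [0.46433674 0.12301093] 0.000841180261768629 61
scene [0.46701009 0.12334534] 0.0008469316997247157 38
race
top 231.2 215.5 0.13 [0.4683 0.1235 0.13  ]
scene 227.2 190 0.13 [0.4697 0.1241 0.13  ]
scene 227.5 190.2 0.129 [0.4704 0.1238 0.129 ]
big
top 324.8 219.2 0.024 [ 0.4655 -0.1548  0.024 ]
scene 304.7 287.7 0.024 [ 0.468 -0.154  0.024]
small
top 331.7 248.3 0.018 [ 0.3777 -0.1747  0.018 ]
scene 282.6 318.6 0.018 [ 0.3799 -0.1738  0.018 ]
line
top 327.2 230.3 0.018 [ 0.432  -0.1625  0.018 ]
scene 296.6 299.4 0.018 [ 0.4357 -0.1608  0.018 ]
ring
top 353.8 223.8 0.022 [ 0.4518 -0.2435  0.022 ]
vee
top 303.6 241.9 0.03 [ 0.3968 -0.0881  0.03  ]
bracket top
top 258.23636363636365 203.0090909090909 0.128 [0.5032 0.0492 0.128 ]
top 265.5090909090909 200.73636363636362 0.128 [0.5096 0.029  0.128 ]
top 267.7818181818182 210.73636363636362 0.128 [0.4818 0.0228 0.128 ]
scene 252.42857142857144 206.85714285714286 0.128 [0.4807 0.0416 0.128 ]
scene 259.42857142857144 210.0 0.128 [0.4865 0.
[... 285 characters left out ...]
 0.05  ]
top 171.74285714285713 263.64761904761906 0.05 [0.3331 0.301  0.05  ]
top 104.36190476190475 258.4095238095238 0.05 [0.3478 0.4984 0.05  ]
floor
top 117.6952380952381 210.31428571428572 0.003 [0.4931 0.4862 0.003 ]
top 175.7904761904762 215.55238095238096 0.003 [0.4771 0.3049 0.003 ]
top 170.55238095238096 262.2190476190476 0.003 [0.3345 0.3159 0.003 ]
top 111.50476190476189 256.02857142857147 0.003 [0.3528 0.497  0.003 ]
apexproj [231.63356468 216.36000764] [226.88392586 194.92866629]
shaft
top 211.5 155 0.0 [0.6714 0.1981 0.    ]
bored
top 257.3 156.6 0.012 [0.6637 0.0516 0.012 ]
step
top 233.2 153.9 0.011 [0.6725 0.128  0.011 ]
loupe
top 284.3 150.4 0.02 [ 0.682  -0.0333  0.02  ]
```

View pics/d_top.png

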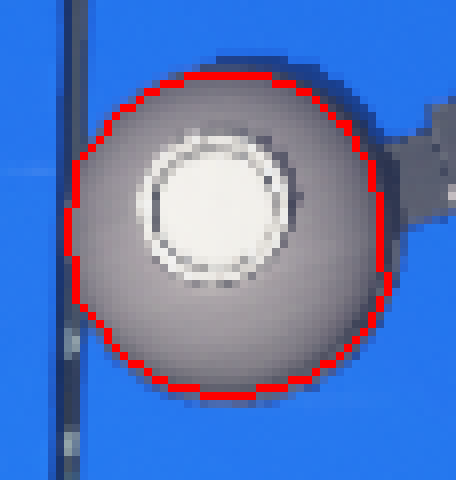

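View pics/d_scene.png

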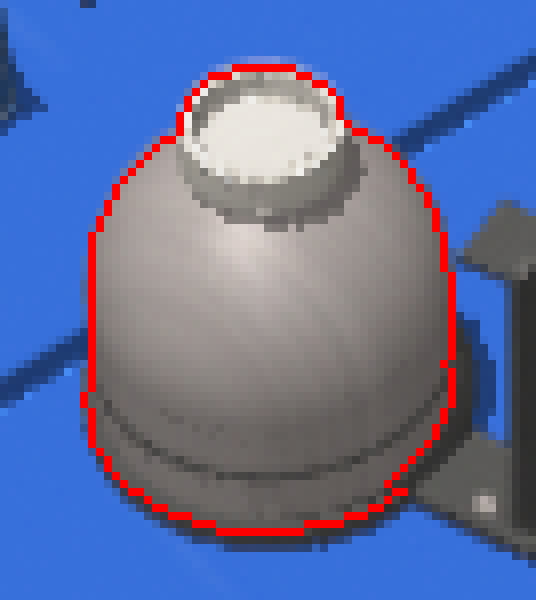

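Measurements agree to about 2 mm across the two views:

| Item | Estimate |
|---|---|
| Apex | about (0.467, 0.1235) |
| Bracket direction | about −71.5° |
| Race | (0.469, 0.124) |
| Link balance point | (0.4327, −0.162), yaw 12.7° |
| Tray centre | about (0.414, 0.395) |

First I'll fetch the race.

Emit:
arm_command --pt "-0.6 24 -38 0 0 0 0" --pt "-0.6 24 -38 0 0 0 0" --pt "-0.6 24 -38 0 0 0 0" --pt "-0.6 24 -38 0 0 0 0" --pt "-0.6 24 -38 0 0 0 0" --pt "-0.6 24 -38 0 0 0 0" --pt "-0.6 24 -38 0 0 0 0" --pt "-0.6 24 -38 0 0 0 0"

```text
time: 0.9
position: [0.4175, 0.1961, 0.2185]
tcp_rot: [-3.141, 0.0, 1.149]
ft_force: [0.0, 0.3, 0.3]
gripper_width: 0.0743
```

Emit:
arm_command --pt "-0.6 26 -37 0 0 0 0" --pt "-0.6 26 -37 0 0 0 0" --pt "-0.6 0 0 -30 0 0 0" --pt "-0.6 0 0 -20 0 0 0" --pt "-0.6 0 0 0 0 0 0"

```text
time: 1.4
position: [0.4669, 0.1231, 0.1657]
tcp_rot: [-3.135, 0.003, 1.148]
ft_force: [-0.1, -0.4, -0.4]
gripper_width: 0.0742
```

Emit:
arm_command --pt "-0.6 1 1 0 0 0 0" --pt "-0.6 0 0 0 0 0 0"

```text
time: 1.6
position: [0.4709, 0.1253, 0.1698]
tcp_rot: [3.14, -0.001, 1.15]
ft_force: [-0.4, 0.9, -0.2]
gripper_width: 0.0745
```

```bash
python3 - <<'E'
from h import *
for i in range(2):
    im=snap('scene',f'r{i}.png');print(ctrl.read_state()['position'],ctrl.read_state()['tcp_rot'])
im=snap('top','rt.png')
a=cv2.imread('pics/r0.png')[150:250,190:290];b=cv2.imread('pics/rt.png')[170:270,190:290]
cv2.imwrite('pics/r0z.png',cv2.resize(np.hstack([a,b]),None,fx=4,fy=4,interpolation=2))
E
```

```text
[0.47093965 0.1252565  0.1699204 ] [ 3.13952932e+00 -1.04036694e-03  1.14978182e+00]
[0.47082815 0.12526627 0.16987194] [ 3.13954230e+00 -9.73651657e-04  1.14994721e+00]
```

View pics/r0z.png

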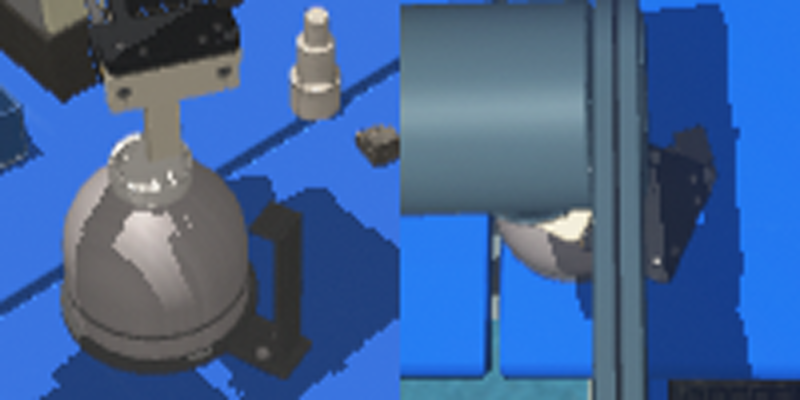

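The race sits between the fingers, with the gripper above it and the bracket clear. I'll descend and grip.

Emit:
arm_command --pt "-0.6 -1 -1 -20 0 0 0" --pt "-0.6 0 0 -20 0 0 0" --pt "-0.6 0 0 -12 0 0 0" --pt "-0.6 0 0 -4 0 0 0" --pt "-0.6 0 0 0 0 0 0"

```text
time: 2.25
position: [0.4691, 0.1239, 0.1126]
tcp_rot: [-3.141, 0.0, 1.149]
ft_force: [-0.3, 0.2, -0.2]
gripper_width: 0.0741
```

Emit:
arm_command --pt "1 0 0 0 0 0 0" --pt "1 0 0 0 0 0 0" --pt "1 0 0 0 0 0 0" --pt "1 0 0 0 0 0 0" --pt "1 0 0 0 0 0 0"

```text
time: 2.75
position: [0.4695, 0.1238, 0.1131]
tcp_rot: [3.141, -0.0, 1.149]
ft_force: [-0.3, 0.2, 2.2]
gripper_width: 0.0508
```

Emit:
arm_command --pt "1 0 0 15 0 0 0" --pt "1 0 0 25 0 0 0" --pt "1 0 0 25 0 0 0" --pt "1 -12 0 15 0 0 8" --pt "1 -12 30 0 0 0 8" --pt "1 -12 35 0 0 0 8" --pt "1 -12 35 0 0 0 0" --pt "1 -12 35 0 0 0 0"

```text
time: 3.55
position: [0.4083, 0.2599, 0.1925]
tcp_rot: [-3.141, 0.0, 1.567]
ft_force: [0.1, 0.5, -1.4]
gripper_width: 0.0509
```

Emit:
arm_command --pt "1 -5 35 0 0 0 0" --pt "1 -4 35 0 0 0 0" --pt "1 0 35 0 0 0 0" --pt "1 0 26 0 0 0 0" --pt "1 0 0 0 0 0 0" --pt "1 0 0 0 0 0 0"

```text
time: 4.15
position: [0.3996, 0.3898, 0.192]
tcp_rot: [-3.14, 0.001, 1.569]
ft_force: [0.0, -0.4, -0.9]
gripper_width: 0.0507
```

```bash
python3 - <<'E'
from h import *
snap('scene','q0.png');snap('top','q1.png');s=ctrl.read_state();print(s['position'],s['tcp_rot'],s['gripper_width'],s['ft_force'],s['time'])
a=cv2.imread('pics/q0.png')[60:260,100:300];b=cv2.imread('pics/q1.png')[120:320,60:260]
cv2.imwrite('pics/q2.png',cv2.resize(np.hstack([a,b]),None,fx=2,fy=2,interpolation=2))
E
```

```text
[0.39992091 0.38890162 0.19229226] [-3.14077405e+00  9.66758613e-04  1.56753495e+00] 0.051116232822566304 [-0.03489887 -0.75995984 -0.67823559] 4.25
```

View pics/q2.png

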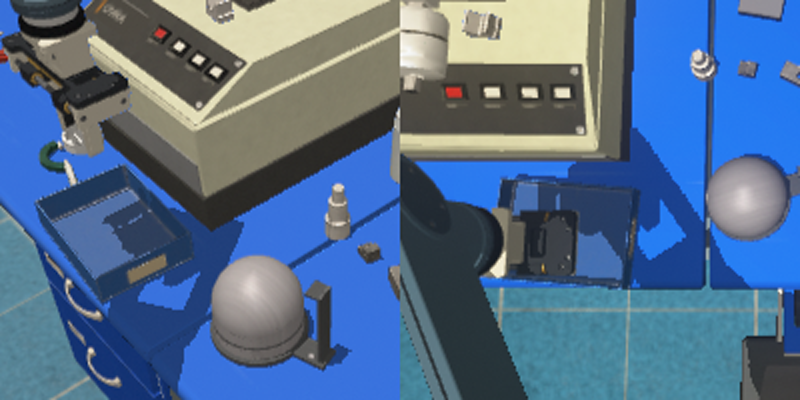

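The dome is now bare and the race is held over the tray. I'll lower it in.

Emit:
arm_command --pt "1 0 0 -40 0 0 0" --pt "1 0 0 -40 0 0 0" --pt "1 0 0 -40 0 0 0" --pt "1 0 0 -35 0 0 0" --pt "1 0 0 -20 0 0 0" --pt "1 0 0 -6 0 0 0" --pt "1 0 0 -4 0 0 0" --pt "1 0 0 0 0 0 0"

```text
time: 5.05
position: [0.4009, 0.3898, 0.0084]
tcp_rot: [3.141, -0.001, 1.567]
ft_force: [0.6, -0.2, -2.1]
gripper_width: 0.0509
```

Emit:
arm_command --pt "0.2 0 0 0 0 0 0" --pt "-0.2 0 0 0 0 0 0" --pt "-0.6 0 0 0 0 0 0" --pt "-0.6 0 0 0 0 0 0" --pt "-0.6 0 0 0 0 0 0" --pt "-0.6 0 0 0 0 0 0"

```text
time: 5.65
position: [0.4002, 0.3899, 0.0078]
tcp_rot: [3.141, -0.0, 1.568]
ft_force: [0.4, -0.2, -0.2]
gripper_width: 0.0739
```

Emit:
arm_command --pt "-0.6 0 0 30 0 0 0" --pt "-0.6 0 0 45 0 0 0" --pt "-0.6 0 0 45 0 0 0" --pt "-0.6 0 0 45 0 0 0" --pt "-0.6 0 -20 25 0 0 0" --pt "0 4 -42 0 0 0 4.5" --pt "0.14 4 -42 0 0 0 4.5" --pt "0.14 4 -42 0 0 0 3.9"

```text
time: 6.45
position: [0.4119, 0.2426, 0.198]
tcp_rot: [3.141, 0.0, 1.797]
ft_force: [0.9, -0.1, 0.1]
gripper_width: 0.0547
```

Emit:
arm_command --pt "0.14 3 -40 0 0 0 0" --pt "0.14 3 -40 0 0 0 0" --pt "0.14 3 -40 0 0 0 0" --pt "0.14 3 -40 0 0 0 0" --pt "0.14 3 -40 0 0 0 0" --pt "0.14 3 -40 0 0 0 0" --pt "0.14 3 -40 0 0 0 0" --pt "0.14 3 -40 0 0 0 0"

```text
time: 7.25
position: [0.4359, -0.0778, 0.1978]
tcp_rot: [3.141, 0.0, 1.793]
ft_force: [0.4, 0.6, 0.3]
gripper_width: 0.0398
```

```bash
python3 - <<'E'
from h import *
snap('scene','p0.png');snap('top','p1.png');s=ctrl.read_state();print(s['position'],s['tcp_rot'],s['gripper_width'],s['time'])
b=cv2.imread('pics/p1.png')[170:270,90:290];cv2.imwrite('pics/p2.png',cv2.resize(b,None,fx=4,fy=4,interpolation=2))
E
```

```text
[ 0.43670869 -0.08054417  0.19776068] [3.14132220e+00 2.11148593e-03 1.78809778e+00] 0.040161090021484235 7.35
```

View pics/p2.png

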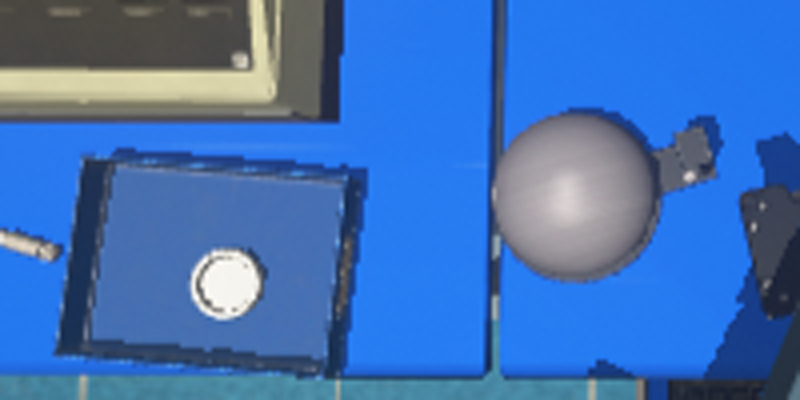

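View pics/p0.png

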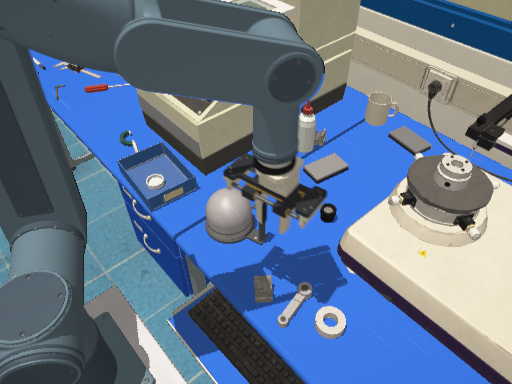

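The race lies flat in the tray at about (147, 241) in the top view, and its known release point lets me check the camera bias.

```bash
python3 - <<'E'
from h import *
from scipy.optimize import least_squares
for n,b in(('top',(120,225,170,260)),('scene',(140,170,170,195))):
    im=cv2.imread({'top':'pics/p1.png','scene':'pics/p0.png'}[n]);h=cv2.cvtColor(im,cv2.COLOR_BGR2HSV);x0,y0,x1,y1=b
    M=np.zeros(h.shape[:2],np.uint8);M[y0:y1,x0:x1]=((h[...,1]<90)&(h[...,2]>150))[y0:y1,x0:x1]*255
    cs,_=cv2.findContours(M,0,cv2.CHAIN_APPROX_NONE);c=max(cs,key=cv2.contourArea);e=cv2.minAreaRect(c);(u,v)=e[0]
    print(n,e,ray(n,u,v,.018),'expected .4002,.3899')
P={}
for n,f,b in(('top','p1.png',(205,190,262,250)),('scene','q0.png',(195,175,262,250))):
    im=cv2.imread('pics/'+f).astype(int);x0,y0,x1,y1=b
    m=((im[...,0]-im[...,2])<60)&(im.sum(2)>150)
    M=np.zeros(m.shape,np.uint8);M[y0:y1,x0:x1]=m[y0:y1,x0:x1]*255
    cs,_=cv2.findContours(M,0,cv2.CHAIN_APPROX_NONE);P[n]=max(cs,key=cv2.contourArea)[:,0,:].astype(float);print(cv2.boundingRect(P[n].astype(int)))
def dist(n,p,C):
    c=ctrl.calibration(n);R=np.array(c['R']);o=-R.T@np.array(c['t']);d=np.c_[(p[:,0]-c['cx'])/c['fx'],(p[:,1]-c['cy'])/c['fy'],np.ones(len(p))]@R
    d/=np.linalg.norm(d,axis=1)[:,None];return np.linalg.norm(np.cross(C-o,d),axis=1)
t=P['top'];a=np.degrees(np.arctan2(t[:,1]-217.5,t[:,0]-233.5));t=t[((a>-200)&(a<-45))|(a>120)]; t=t[(t[:,0]>215)|(t[:,1]>214)]
s=P['scene'];s=s[s[:,1]<208];print(s[:,1].min())
for n,p in(('top',t),('scene',s)):
  for z in(.055,):
    r=least_squares(lambda X:dist(n,p,np.array([X[0],X[1],z]))-X[2],[.467,.123,.06],loss='soft_l1',f_scale=.0008);print(n,r.x,np.abs(r.fun).mean(),len(p))
    r=least_squares(lambda X:dist(n,p,np.array([X[0],X[1],z]))-.0595,[.467,.123],loss='soft_l1',f_scale=.0008);print(n,r.x)
E
```

```text
top ((145.50001525878906, 240.50003051757812), (16.970561981201172, 16.970561981201172), 45.0) [0.40002822 0.39070017 0.018     ] expected .4002,.3899
scene ((153.96153259277344, 179.69229125976562), (13.312804222106934, 18.582456588745117), 56.3099365234375) [0.40001534 0.39197372 0.018     ] expected .4002,.3899
(213, 190, 49, 60)
(205, 188, 57, 57)
188.0
top [0.43735386 0.09729553 0.08772282] 0.00634850472300677 97
top [0.46080522 0.12822729]
scene [0.46433714 0.11703385 0.06435197] 0.004407768140391291 76
scene [0.46823505 0.12397535]
```

```bash
python3 - <<'E'
from h import *
from scipy.optimize import least_squares
def dist(n,p,C):
    c=ctrl.calibration(n);R=np.array(c['R']);o=-R.T@np.array(c['t']);d=np.c_[(p[:,0]-c['cx'])/c['fx'],(p[:,1]-c['cy'])/c['fy'],np.ones(len(p))]@R
    d/=np.linalg.norm(d,axis=1)[:,None];return np.linalg.norm(np.cross(C-o,d),axis=1)
for n,f,b in(('top','p1.png',(213,190,262,250)),('scene','q0.png',(195,175,262,250))):
    im=cv2.imread('pics/'+f);h=cv2.cvtColor(im,cv2.COLOR_BGR2HSV);x0,y0,x1,y1=b
    g=h[...,1].astype(float)
    # subpixel crossing of saturation along rays from the middle
    mid=np.array([233.5,218.] if n=='top' else [228.5,211.]);pts=[]
    angs=np.r_[-170:-60:4] if n=='top' else np.r_[-175:-5:4]
    for a in np.radians(angs):
        rr=np.arange(14,32,.25);q=mid+rr[:,None]*[np.cos(a),np.sin(a)]
        val=cv2.remap(g.astype(np.float32),q[:,0].astype(np.float32)[None],q[:,1].astype(np.float32)[None],1)[0]
        k=np.argmax(val>110)
        if k: pts.append(q[k])
    p=np.array(pts)
    r=least_squares(lambda X:dist(n,p,np.array([X[0],X[1],.055]))-X[2],[.467,.123,.06],loss='soft_l1',f_scale=.0005);print(n,r.x,np.abs(r.fun).mean(),len(p))
    r=least_squares(lambda X:dist(n,p,np.array([X[0],X[1],.055]))-.06,[.467,.123],loss='soft_l1',f_scale=.0005);print(n,r.x,np.abs(r.fun).mean())
E
```

```text
top [0.4632622  0.12270208 0.0627014 ] 0.0007079935198294684 28
top [0.46605913 0.12386259] 0.0007869847830192835
scene [0.46905703 0.12630029 0.06015257] 0.00032248043363738293 43
scene [0.46922249 0.12651786] 0.00032203752729785865
```

Emit:
arm_command --pt "0.14 -1 -40 0 0 0 0" --pt "0.14 -1 -30 0 0 0 0" --pt "0.14 -1 -16 0 0 0 0" --pt "0.14 0 0 -40 0 0 0" --pt "0.14 0 0 -40 0 0 0" --pt "0.14 0 0 -30 0 0 0" --pt "0.14 0 0 0 0 0 0" --pt "0.14 0 0 0 0 0 0"

```text
time: 8.15
position: [0.4332, -0.1616, 0.088]
tcp_rot: [-3.141, -0.001, 1.794]
ft_force: [0.4, 0.1, 0.6]
gripper_width: 0.0398
```

```bash
python3 - <<'E'
from h import *
snap('scene','k0.png');snap('top','k1.png');s=ctrl.read_state();print(s['position'],s['tcp_rot'],s['gripper_width'],s['time'])
a=cv2.imread('pics/k0.png')[230:350,230:360];b=cv2.imread('pics/k1.png')[170:290,280:410]
cv2.imwrite('pics/k2.png',cv2.resize(np.hstack([a,b]),None,fx=3,fy=3,interpolation=2))
E
```

```text
[ 0.43443355 -0.16256333  0.08936554] [3.13952250e+00 2.08650583e-03 1.79351661e+00] 0.0395920329372592 8.25
```

View pics/k2.png

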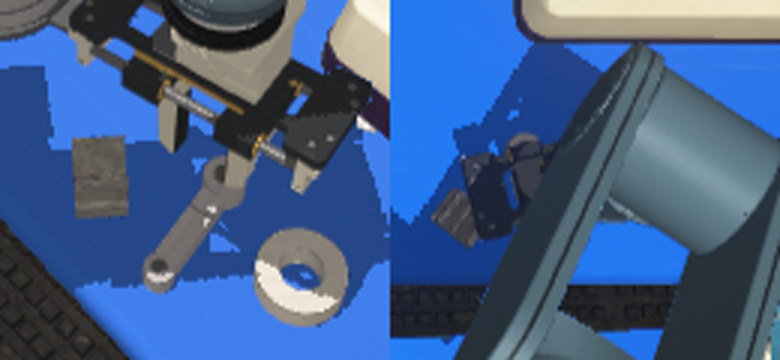

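The fingers straddle the link's web, with clear space to the V-block and the ring gauge. I'll descend and grip.

Emit:
arm_command --pt "0.14 0 0 -30 0 0 0" --pt "0.14 0 0 -30 0 0 0" --pt "0.14 0 0 -17 0 0 0" --pt "0.14 0 0 -5 0 0 0" --pt "0.14 0 0 -3 0 0 0" --pt "0.14 0 0 0 0 0 0" --pt "0.14 0 0 0 0 0 0"

```text
time: 8.95
position: [0.4341, -0.1628, 0.0038]
tcp_rot: [3.14, 0.002, 1.793]
ft_force: [0.2, -0.1, -0.2]
gripper_width: 0.0401
```

Emit:
arm_command --pt "1 0 0 0 0 0 0" --pt "1 0 0 0 0 0 0" --pt "1 0 0 0 0 0 0" --pt "1 0 0 0 0 0 0" --pt "1 0 0 0 0 0 0"

```text
time: 9.45
position: [0.4333, -0.1623, 0.0029]
tcp_rot: [3.141, 0.0, 1.793]
ft_force: [-1.1, -0.2, 4.7]
gripper_width: 0.02
```

Emit:
arm_command --pt "1 0 0 20 0 0 0" --pt "1 0 0 37 0 0 0" --pt "1 0 0 40 0 0 0" --pt "1 0 0 40 0 0 0" --pt "1 0 0 40 0 0 0" --pt "1 0 0 20 0 0 0" --pt "1 4 30 0 0 0 2.8" --pt "1 4 30 0 0 0 3"

```text
time: 10.25
position: [0.4412, -0.1021, 0.1999]
tcp_rot: [3.141, 0.0, 1.894]
ft_force: [1.1, 0.5, -3.4]
gripper_width: 0.0196
```

Emit:
arm_command --pt "1 4 35 0 0 0 0" --pt "1 4 35 0 0 0 0" --pt "1 4 35 0 0 0 0" --pt "1 4 35 0 0 0 0" --pt "1 4 35 0 0 0 0" --pt "1 4 35 0 0 0 0" --pt "1 3 17 0 0 0 0" --pt "1 0 0 0 0 0 0"

```text
time: 11.05
position: [0.4675, 0.1269, 0.1988]
tcp_rot: [-3.14, -0.001, 1.898]
ft_force: [-0.2, -1.6, -3.1]
gripper_width: 0.0198
```

```bash
python3 - <<'E'
from h import *
snap('scene','m0.png');snap('top','m1.png');s=ctrl.read_state();print(s['position'],s['tcp_rot'],s['gripper_width'],s['ft_force'],s['torque'],s['time'])
a=cv2.imread('pics/m0.png')[120:250,175:305];b=cv2.imread('pics/m1.png')[150:280,180:310]
cv2.imwrite('pics/m2.png',cv2.resize(np.hstack([a,b]),None,fx=3,fy=3,interpolation=2))
E
```

```text
[0.46748139 0.12473226 0.19891878] [-3.13973457e+00  4.15424327e-05  1.89561534e+00] 0.01967935274410358 [ 0.8479145  -0.76833215 -2.50445605] [ 0.03894213 -0.03313141 -0.00396966] 11.15
```

View pics/m2.png

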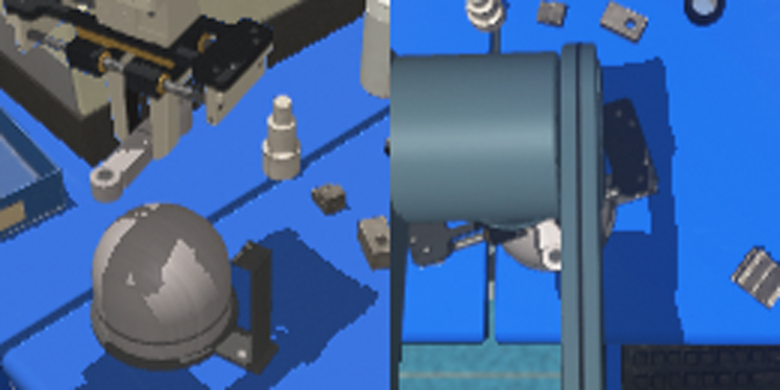

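```bash
python3 - <<'E'
from h import *
a=cv2.imread('pics/m0.png')[165:195,195:230];b=cv2.imread('pics/m1.png')[220:250,217:252]
cv2.imwrite('pics/m3.png',cv2.resize(np.hstack([a,b]),None,fx=11,fy=11,interpolation=2))
print(ray('scene',209.6,179,.214),ray('top',234,235.7,.214),'pred .4153 .1070',proj('scene',[.4153,.107,.214]),proj('top',[.4153,.107,.214]))
E
```

```text
[0.41355643 0.10809466 0.214     ] [0.41177102 0.10999346 0.214     ] pred .4153 .1070 [210.5214264  178.89598327] [235.21788926 234.27530728]
```

View pics/m3.png

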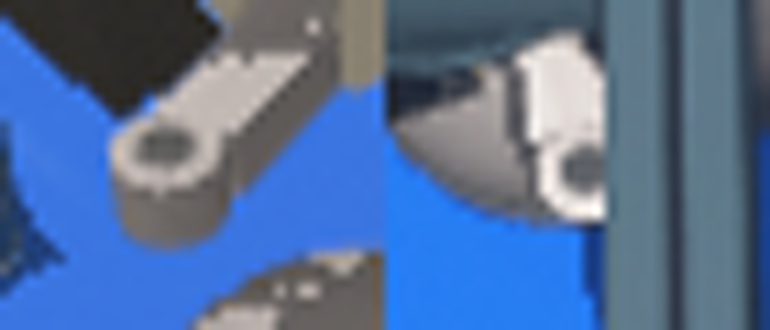

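```bash
python3 - <<'E'
from h import *
print(ray('scene',209.5,178,.214),ray('top',234.7,234.8,.214))
E
```

```text
[0.41532725 0.11086739 0.214     ] [0.4139995  0.10827557 0.214     ]
```

The grip is central on the balance line, with the measured small boss within about 1 mm along the link. I'll lower it onto the apex.

Emit:
arm_command --pt "1 0 0 -30 0 0 0" --pt "1 0 0 -25 0 0 0" --pt "1 0 0 -15 0 0 0" --pt "1 0 0 -6 0 0 0" --pt "1 0 0 0 0 0 0" --pt "1 0 0 -2 0 0 0" --pt "1 0 0 -1 0 0 0" --pt "1 0 0 0 0 0 0"

```text
time: 11.95
position: [0.4686, 0.1247, 0.1213]
tcp_rot: [3.14, 0.0, 1.894]
ft_force: [0.1, 0.2, -2.8]
gripper_width: 0.02
```

```bash
python3 - <<'E'
from h import *
for i in range(4):
    s=ctrl.read_state();print(s['position'],s['ft_force'],s['torque'],s['time']); ctrl.snapshot('top')
E
```

```text
[0.46860195 0.12471894 0.12125781] [ 0.14403114  0.17002832 -2.79586142] [ 0.12092281 -0.01713459 -0.04556487] 11.95
[0.46853326 0.12477498 0.12122038] [ 0.17027492 -0.18954981 -1.97024189] [0.08985621 0.02490398 0.05301596] 12.0
[0.46843926 0.12484103 0.12115075] [ 0.11673675 -0.25499927 -2.97952691] [ 0.10233801 -0.02879168  0.00021911] 12.05
[0.46839114 0.12487541 0.1210714 ] [-0.31010484  0.20102511 -2.98473553] [0.05813801 0.03192997 0.05149452] 12.1
```

Not yet in contact. Stepping down in 1 mm steps.

Emit:
arm_command --pt "1 0 0 -1 0 0 0" --pt "1 0 0 -1 0 0 0" --pt "1 0 0 0 0 0 0"

```text
time: 12.45
position: [0.468, 0.1248, 0.1185]
tcp_rot: [-3.141, -0.0, 1.894]
ft_force: [-0.2, 0.3, -2.3]
gripper_width: 0.0197
```

Emit:
arm_command --pt "1 0 0 -1 0 0 0" --pt "1 0 0 0 0 0 0"

```text
time: 12.65
position: [0.4682, 0.1248, 0.1179]
tcp_rot: [3.141, 0.0, 1.894]
ft_force: [-1.2, -0.0, -0.2]
gripper_width: 0.0197
```

Contact: the 2.6 N weight is now carried by the dome at z = 0.118. I'll open slightly and look.

Emit:
arm_command --pt "0.54 0 0 0 0 0 0" --pt "0.5 0 0 0 0 0 0" --pt "0.45 0 0 0 0 0 0"

```text
time: 12.95
position: [0.4684, 0.1248, 0.1178]
tcp_rot: [3.141, 0.0, 1.894]
ft_force: [0.2, -0.4, -0.6]
gripper_width: 0.0249
```

```bash
python3 - <<'E'
from h import *
snap('scene','b0.png');s=ctrl.read_state();print(s['position'],s['ft_force'],s['gripper_width'],s['time'])
a=cv2.imread('pics/b0.png')[130:250,185:305];cv2.imwrite('pics/b1.png',cv2.resize(a,None,fx=5,fy=5,interpolation=2))
E
```

```text
[0.46834626 0.12480405 0.11776722] [-0.76569712 -0.21714902 -0.55286002] 0.02520599145905473 13.0
```

View pics/b1.png

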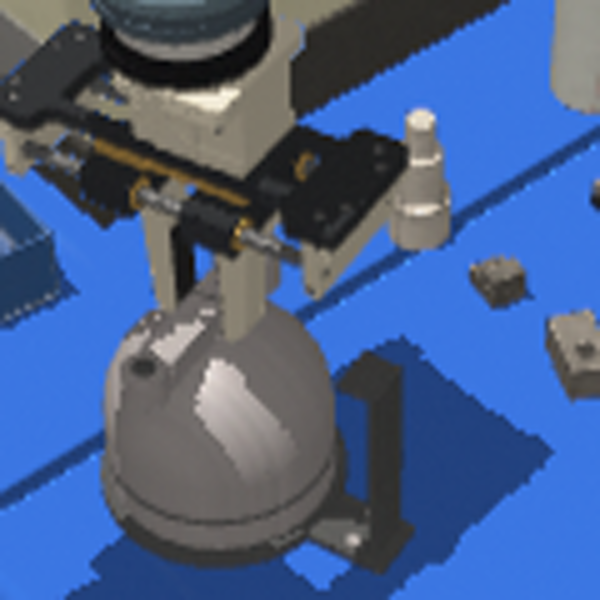

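Emit:
arm_command --pt "0.35 0 0 0 0 0 0" --pt "0.3 0 0 0 0 0 0" --pt "0.25 0 0 0 0 0 0" --pt "0.25 0 0 0 0 0 0" --pt "0.25 0 0 0 0 0 0"

```text
time: 13.5
position: [0.4681, 0.1248, 0.1176]
tcp_rot: [-3.142, 0.0, 1.894]
ft_force: [0.0, 0.1, -0.2]
gripper_width: 0.0352
```

```bash
python3 - <<'E'
from h import *
print(proj('scene',[.4158,.108,.133]),[proj('scene',[.4158,.108,.133+d]) for d in(-.0066,.0066)])
snap('scene','b2.png');snap('top','b3.png');s=ctrl.read_state();print(s['position'],s['ft_force'],s['gripper_width'],s['time'])
a=cv2.imread('pics/b2.png')[130:250,185:305];b=cv2.imread('pics/b3.png')[160:280,180:300];cv2.imwrite('pics/b4.png',cv2.resize(np.hstack([a,b]),None,fx=3.3,fy=3.3,interpolation=2))
E
```

```text
[213.44445782 203.33485264] [array([213.67424409, 205.22598981]), array([213.21246697, 201.42557194])]
[0.46817179 0.12480867 0.11766262] [-0.01633652 -0.40199257 -0.47375655] 0.034788167618835394 13.6
```

View pics/b4.png

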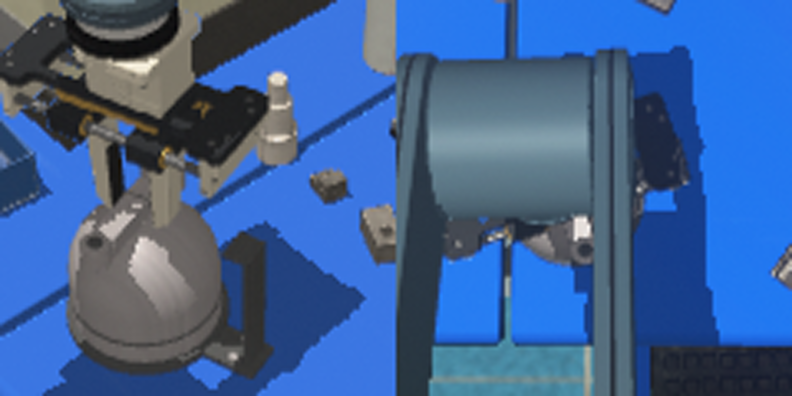

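The small boss sits at the predicted level position (213.4, 203), so the link balances. I'll raise the gripper clear and let it stand for more than 2 s.

Emit:
arm_command --pt "0.25 0 0 8 0 0 0" --pt "0.25 0 0 15 0 0 0" --pt "0.25 0 0 20 0 0 0" --pt "0.25 0 0 20 0 0 0" --pt "0.25 0 0 20 0 0 0" --pt "0.25 0 0 0 0 0 0" --pt "0.25 0 0 0 0 0 0" --pt "0.25 0 0 0 0 0 0"

```text
time: 14.4
position: [0.4674, 0.1248, 0.1997]
tcp_rot: [-3.14, -0.0, 1.894]
ft_force: [0.2, -0.4, -0.2]
gripper_width: 0.035
```

```bash
python3 - <<'E'
from h import *
snap('scene','c2.png');snap('top','c3.png');s=ctrl.read_state();print(s['position'],s['ft_force'],s['gripper_width'],s['time'])
a=cv2.imread('pics/c2.png')[150:250,185:285];b=cv2.imread('pics/c3.png')[170:270,180:280];cv2.imwrite('pics/c4.png',cv2.resize(np.hstack([a,b]),None,fx=4,fy=4,interpolation=2))
E
```

```text
[0.46745436 0.12476728 0.19959062] [ 0.26075873 -0.08603444  0.43203192] 0.03468350644193071 14.5
```

View pics/c4.png

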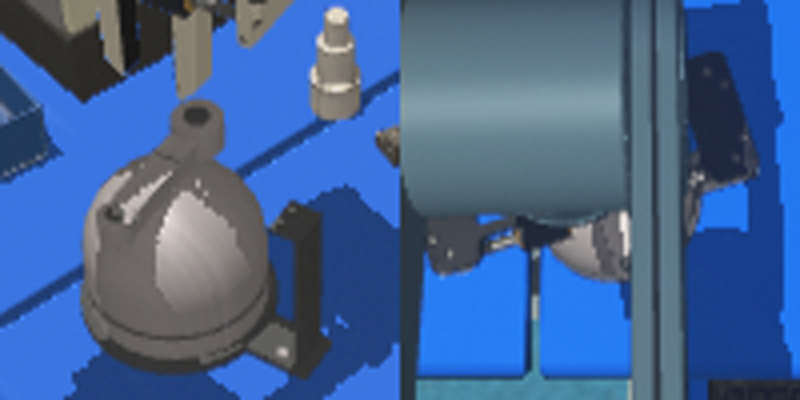

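Emit:
arm_command --pt "0.25 0 0 0 0 0 0" --pt "0.25 0 0 0 0 0 0" --pt "0.25 0 0 0 0 0 0" --pt "0.25 0 0 0 0 0 0" --pt "0.25 0 0 0 0 0 0" --pt "0.25 0 0 0 0 0 0" --pt "0.25 0 0 0 0 0 0" --pt "0.25 0 0 0 0 0 0"

```text
time: 15.3
position: [0.4682, 0.1248, 0.2007]
tcp_rot: [3.142, 0.0, 1.894]
ft_force: [0.6, -0.0, -0.3]
gripper_width: 0.035
```

Emit:
arm_command --pt "0.25 0 0 0 0 0 0" --pt "0.25 0 0 0 0 0 0" --pt "0.25 0 0 0 0 0 0" --pt "0.25 0 0 0 0 0 0" --pt "0.25 0 0 0 0 0 0" --pt "0.25 0 0 0 0 0 0"

```text
time: 15.9
position: [0.4681, 0.1248, 0.2006]
tcp_rot: [-3.142, 0.0, 1.894]
ft_force: [-0.1, 0.3, 1.1]
gripper_width: 0.0348
```

```bash
python3 - <<'E'
from h import *
snap('scene','e2.png')
a=cv2.imread('pics/e2.png')[165:225,200:260];cv2.imwrite('pics/e4.png',cv2.resize(a,None,fx=10,fy=10,interpolation=2))
print('expect big',proj('scene',[.4675+.0332,.1245+.0111,.139]),'small',proj('scene',[.4153,.107,.133]))
E
```

```text
expect big [233.90602408 179.16442993] small [213.52858656 203.6672812 ]
```

View pics/e4.png

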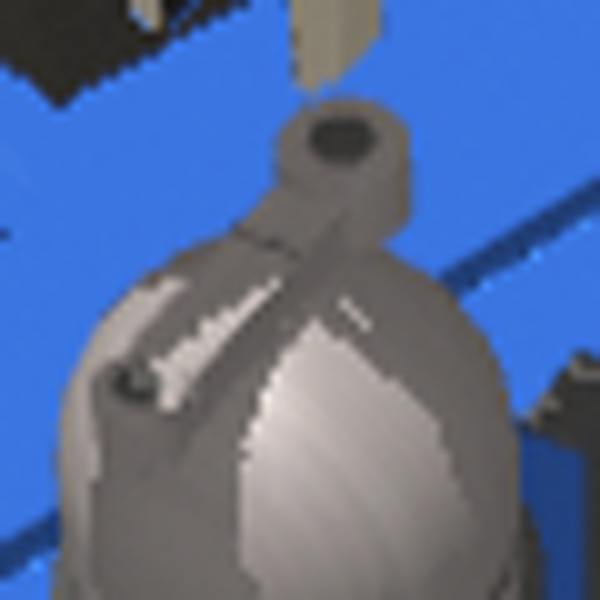

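The link is level: both bosses are about 1 px off prediction, in the same direction, and it has been free for about 3 s. Next I'll regrip, lift and make the quarter turn clockwise.

Emit:
arm_command --pt "0.25 0 0 -25 0 0 0" --pt "0.25 0 0 -25 0 0 0" --pt "0.25 0 0 -20 0 0 0" --pt "0.25 0 0 -10 0 0 0" --pt "0.25 0 0 -3 0 0 0" --pt "0.25 0 0 0 0 0 0" --pt "0.4 0 0 0 0 0 0" --pt "0.5 0 0 0 0 0 0"

```text
time: 16.75
position: [0.4689, 0.1249, 0.1186]
tcp_rot: [3.14, 0.001, 1.894]
ft_force: [-0.9, 0.8, -0.1]
gripper_width: 0.0251
```

Emit:
arm_command --pt "1 0 0 0 0 0 0" --pt "1 0 0 0 0 0 0" --pt "1 0 0 0 0 0 0" --pt "1 0 0 0 0 0 0"

```text
time: 17.15
position: [0.4687, 0.1248, 0.1184]
tcp_rot: [3.14, 0.001, 1.894]
ft_force: [-0.6, -0.3, 5.7]
gripper_width: 0.0197
```

Emit:
arm_command --pt "1 0 0 10 0 0 0" --pt "1 0 0 20 0 0 0" --pt "1 0 0 20 0 0 0" --pt "1 0 0 10 0 0 0" --pt "1 0 0 0 0 0 -7.5" --pt "1 0 0 0 0 0 -7.5" --pt "1 0 0 0 0 0 -7.5" --pt "1 0 0 0 0 0 -7.5"

```text
time: 17.95
position: [0.4675, 0.1248, 0.1772]
tcp_rot: [-3.14, 0.0, 1.365]
ft_force: [0.7, -0.0, -2.6]
gripper_width: 0.0199
```

Emit:
arm_command --pt "1 0 0 0 0 0 -7.5" --pt "1 0 0 0 0 0 -7.5" --pt "1 0 0 0 0 0 -7.5" --pt "1 0 0 0 0 0 -7.5" --pt "1 0 0 0 0 0 -7.5" --pt "1 0 0 0 0 0 -7.5" --pt "1 0 0 0 0 0 -7.5" --pt "1 0 0 0 0 0 -7.5"

```text
time: 18.75
position: [0.4675, 0.1248, 0.1771]
tcp_rot: [-3.141, 0.002, 0.318]
ft_force: [0.3, -0.0, -3.6]
gripper_width: 0.02
```

Emit:
arm_command --pt "1 0 0 0 0 0 0" --pt "1 0 0 0 0 0 0"

```text
time: 18.95
position: [0.4678, 0.1248, 0.1773]
tcp_rot: [-3.141, 0.001, 0.327]
ft_force: [0.5, 0.2, -3.3]
gripper_width: 0.0198
```

```bash
python3 - <<'E'
from h import *
snap('scene','f2.png');snap('top','f3.png');s=ctrl.read_state();print(s['position'],s['tcp_rot'],s['ft_force'],s['gripper_width'],s['time'])
a=cv2.imread('pics/f2.png')[130:250,185:305];b=cv2.imread('pics/f3.png')[160:280,190:310];cv2.imwrite('pics/f4.png',cv2.resize(np.hstack([a,b]),None,fx=3.3,fy=3.3,interpolation=2))
E
```

```text
[0.4679421  0.12479357 0.17746239] [-3.14141221e+00  5.21329660e-04  3.26003701e-01] [ 0.29135497  0.12836262 -2.57707431] 0.019632164636272844 19.05
```

View pics/f4.png

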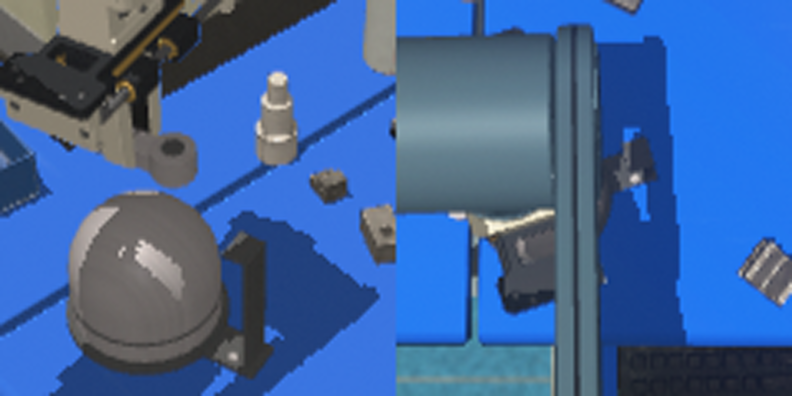

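The big boss (scene about 237, 174) now points toward the bracket. Lowering.

Emit:
arm_command --pt "1 0 0 -25 0 0 0" --pt "1 0 0 -20 0 0 0" --pt "1 0 0 -10 0 0 0" --pt "1 0 0 -3 0 0 0" --pt "1 0 0 0 0 0 0" --pt "1 0 0 -1 0 0 0" --pt "1 0 0 0 0 0 0"

```text
time: 19.75
position: [0.4688, 0.1248, 0.1194]
tcp_rot: [3.141, -0.002, 0.324]
ft_force: [-0.6, 0.9, -3.1]
gripper_width: 0.0199
```

Emit:
arm_command --pt "1 0 0 -1 0 0 0" --pt "1 0 0 0 0 0 0"

```text
time: 19.95
position: [0.4687, 0.1248, 0.1184]
tcp_rot: [3.141, -0.002, 0.324]
ft_force: [-0.2, 0.4, 1.3]
gripper_width: 0.0198
```

In contact, so I'll release gently.

Emit:
arm_command --pt "0.54 0 0 0 0 0 0" --pt "0.5 0 0 0 0 0 0" --pt "0.45 0 0 0 0 0 0" --pt "0.35 0 0 0 0 0 0" --pt "0.25 0 0 0 0 0 0" --pt "0.25 0 0 0 0 0 0" --pt "0.25 0 0 0 0 0 0" --pt "0.25 0 0 0 0 0 0"

```text
time: 20.75
position: [0.4681, 0.1248, 0.1176]
tcp_rot: [-3.142, 0.0, 0.323]
ft_force: [0.3, 0.5, 0.5]
gripper_width: 0.0348
```

```bash
python3 - <<'E'
from h import *
snap('scene','g2.png');s=ctrl.read_state();print(s['position'],s['ft_force'],s['gripper_width'],s['time'])
a=cv2.imread('pics/g2.png')[140:240,185:285];cv2.imwrite('pics/g4.png',cv2.resize(a,None,fx=6,fy=6,interpolation=2))
d=np.array([np.cos(np.radians(-71.5)),np.sin(np.radians(-71.5))])
b=np.array([.468,.1248])+.035*d;print(proj('scene',[*b,.139]),proj('scene',[*b,.135]))
E
```

```text
[0.46816878 0.12480381 0.11765366] [ 0.76008973  0.90430389 -1.21311347] 0.035133413692852035 20.8
[238.36056135 192.6570348 ] [238.42712428 193.81732941]
```

View pics/g4.png

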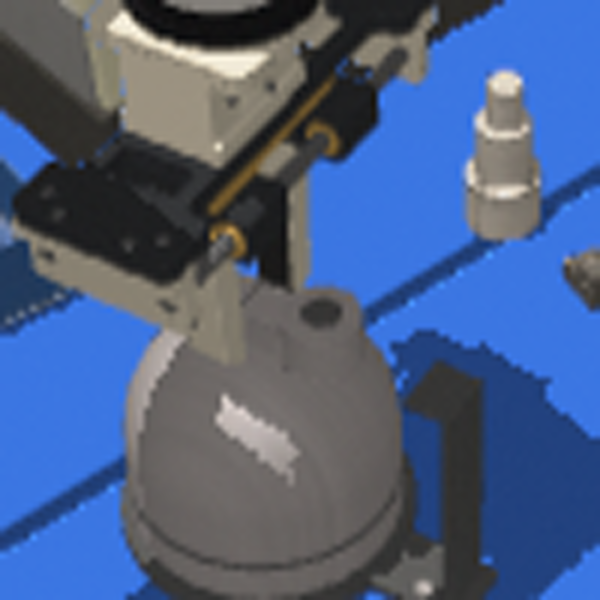

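The big boss is at (238.2, 191.6), showing the same 1 px bias as before, so the link is level. I'll retreat up and away.

Emit:
arm_command --pt "0.25 0 0 8 0 0 0" --pt "0.25 0 0 15 0 0 0" --pt "0.25 0 0 20 0 0 0" --pt "0.25 0 0 30 0 0 0" --pt "0.25 0 0 40 0 0 0" --pt "0.25 -20 0 30 0 0 0" --pt "0.25 -20 30 0 0 0 0" --pt "0.25 -20 35 0 0 0 0"

```text
time: 21.6
position: [0.4085, 0.1898, 0.2627]
tcp_rot: [3.141, -0.004, 0.32]
ft_force: [0.3, 0.3, 0.1]
gripper_width: 0.0348
```

Emit:
arm_command --pt "0.25 -20 40 0 0 0 0" --pt "0.25 -20 40 0 0 0 0" --pt "0.25 -20 40 0 0 0 0" --pt "0.25 -20 40 0 0 0 0" --pt "0.25 -20 40 0 0 0 0" --pt "0.25 0 0 0 0 0 0" --pt "0.25 0 0 0 0 0 0"

```text
time: 22.3
position: [0.3075, 0.3902, 0.2609]
tcp_rot: [3.141, -0.0, 0.326]
ft_force: [0.7, 0.5, -0.1]
gripper_width: 0.0352
```

```bash
python3 - <<'E'
from h import *
snap('scene','z2.png');snap('top','z3.png');s=ctrl.read_state();print(s['position'],s['ft_force'],s['time'],abs(s['qd']).max())
a=cv2.imread('pics/z2.png')[160:260,185:285];b=cv2.imread('pics/z3.png')[170:270,190:290];cv2.imwrite('pics/z4.png',cv2.resize(np.hstack([a,b]),None,fx=4,fy=4,interpolation=2))
cv2.imwrite('pics/z5.png',np.vstack([cv2.imread('pics/z3.png')[100:290],cv2.imread('pics/top0.png')[100:290]]))
E
```

```text
[0.30861013 0.38898538 0.26085241] [ 0.99026919 -0.49795838 -0.2009464 ] 22.4 0.0212157282110997
```

View pics/z4.png

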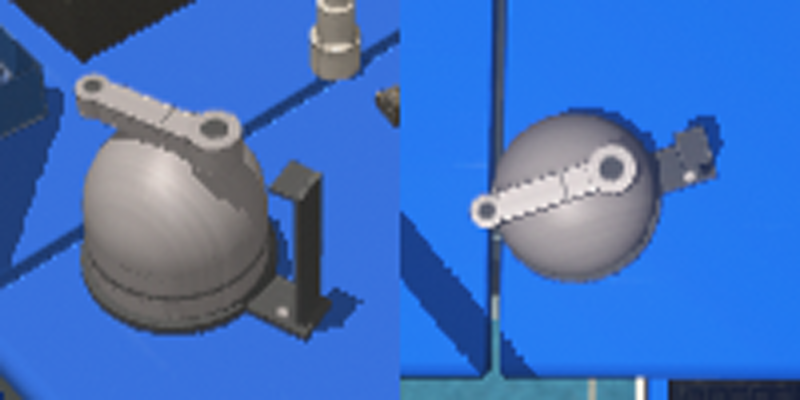

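View pics/z5.png

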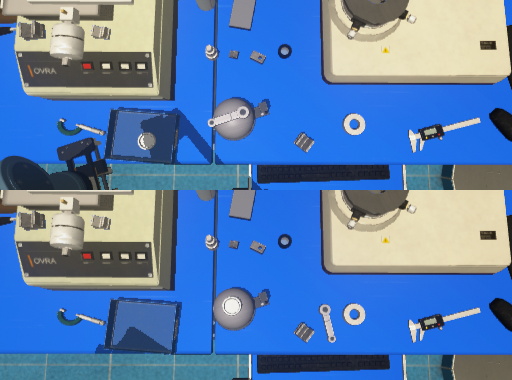

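The picture shows the link on the dome with the big boss (top crop 612, 168) toward the bracket. The race is in the tray and the bystanders are unmoved. One numerical check for angle, tilt and stillness before handing in.

Emit:
arm_command --pt "0.25 0 0 0 0 0 0" --pt "0.25 0 0 0 0 0 0" --pt "0.25 0 0 0 0 0 0" --pt "0.25 0 0 0 0 0 0" --pt "0.25 0 0 0 0 0 0"

```text
time: 22.9
position: [0.3084, 0.3896, 0.2607]
tcp_rot: [-3.142, -0.0, 0.323]
ft_force: [0.6, -0.8, -0.7]
gripper_width: 0.0349
```

```bash
python3 - <<'E'
from h import *
from scipy.optimize import least_squares
im=snap('scene','y.png')
d=np.abs(im[160:260,185:285].astype(int)-cv2.imread('pics/z2.png')[160:260,185:285,::-1]);print('diff',d.max(),d.mean())
t=lambda x,y:((x+.5)/4-.5+190-100,(y+.5)/4-.5+170); s=lambda x,y:((x+.5)/4-.5+185,(y+.5)/4-.5+160)
def tri(a,b,g): return least_squares(lambda X:np.r_[proj('top',X)-a,proj('scene',X)-b],g).x
B=tri(t(612,168),s(215,128),[.48,.09,.139]);S=tri(t(485,211),s(92,86),[.45,.18,.133])
v=B-S;print(B,S,'yaw',np.degrees(np.arctan2(v[1],v[0])),'tilt',np.arcsin((v[2]-.006)/.09),'origin',B-v*35/90)
E
```

```text
diff 99 0.6022
[0.47848059 0.09133154 0.14307308] [0.44962777 0.17814161 0.13410352] yaw -71.61488944822854 tilt 0.033001052081671665 origin [0.46726005 0.12509101 0.13958492]
```

```bash
python3 - <<'E'
from h import *
a=cv2.imread('pics/z2.png').astype(int);b=cv2.imread('pics/y.png').astype(int);d=np.abs(a-b).max(2)[160:260,185:285]
ys,xs=np.where(d>30);print(len(xs));print(sorted(zip(xs+185,ys+160))[:40])
print('link box',(d[15:40,15:62]>30).sum())
E
```

```text
22
[(np.int64(185), np.int64(179)), (np.int64(186), np.int64(178)), (np.int64(188), np.int64(170)), (np.int64(188), np.int64(223)), (np.int64(188), np.int64(224)), (np.int64(189), np.int64(221)), (np.int64(189), np.int64(222)), (np.int64(191), np.int64(214)), (np.int64(192), np.int64(212)), (np.int64(192), np.int64(213)), (np.int64(193), np.int64(209)), (np.int64(194), np.int64(205)), (np.int64(194), np.int64(206)), (np.int64(194), np.int64(208)), (np.int64(195), np.int64(204)), (np.int64(196), np.int64(201)), (np.int64(197), np.int64(197)), (np.int64(197), np.int64(198)), (np.int64(198), np.int64(195)), (np.int64(200), np.int64(182)), (np.int64(200), np.int64(189)), (np.int64(201), np.int64(185))]
link box 3
```

The changed pixels lie almost all along the arm's shadow edge, so the link is still. Handing in.

```bash
python3 -c "
from station import ctrl
print(ctrl.sign_off())"
```

```text
the job is handed in; nothing more can be done
None
```

I finished all three steps and handed the job in at about 23 s; the station gave no verdict.

- **Race:** it was moved from the dome and laid flat in the blue tray near the middle.
- **Crosswise balance:** the link stood level on the dome, clear of the gripper, for about 3 s.
- **Final balance:** after the quarter turn the link points at about −71.6°, and I measured the bracket at about −71.5°. Its balance point is within about 1 mm of my apex estimate.

**Last checks:**
- The link was still. A second picture half a second later differed almost only along the arm's shadow edge.
- The two-view measurement gave a tilt of 0.03 rad, under the 0.12 limit. It also put the link about 4 mm higher in z on average than resting on the dome should give. I put that down to reading pixels by eye and the cameras' roughly 2 mm error.
- By eye against the first picture, the bystanders have not moved. I did not measure them.
- The two cameras disagreed by 2–3 mm on the apex position, so I used a value between them.

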